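Unlock the stamp carousel, bring the red stamp to the front and hold it there

ROBOT

A 6-joint arm with a two-finger parallel gripper is mounted at the origin on a cart in front of the work surface, level with it; the furniture and walls round the work are solid. World frame = base frame: x ahead of the robot, y to its left, z up, the work surface at z = 0. Lengths are in m, angles in degrees, forces in N, time in s.
With the tool pointing down it reaches from about 0.35 to 0.875 m from the base axis. Payload 4.2 kg.
Tool frame: the origin (TCP) lies midway between the tips of the shut fingers; the grasp point (between the pads) lies 19 mm behind it; x points along the fingers, y is the direction in which the jaws open and shut, and the axes are right-handed (so a half turn about x gives the same grasp; the last joint's range is limited). The gripper opens to 87 mm and grips with 3 to 60 N. Pads are 19 mm wide; open, the fingers measure 117 mm over their backs; the gripper's body (75 mm by 190 mm) begins 51 mm behind the grasp point.
Start: joints at [-54.569, 22.042, 0.453, 0, -68.411, -14.817], TCP at [0.22, -0.585, 0.223] pointing down, gripper open.
Joint ranges: [-179.83, 179.83], [-69.29, 118.12], [-61.27, 80.66], [-181.25, 117.63], [-171.15, -9.14], [-177.46, 177.46]. Speed limits (degrees/s): [159.86, 159.86, 180, 180, 180, 180].

INTERFACE

Orientations are given as a 3x3 rotation matrix whose columns are the frame's x, y, z axes.
In Python, from station import r gives the robot as it stands.
- The arm moves only by the tool play_rows, never from a script. Its argument "plan" is a list that holds one entry, the list of rows, each a list of 6 numbers: the shift along the tool's x, y, z in cm, then the turn, a rotation vector about the tool's x, y, z in units of 10 degrees (1.0 is 10 degrees). A call has 1 to 5 rows; each row is the pose to reach, as a shift and turn from the pose commanded when the call began, along the tool's axes at that moment; what a row does not reach only later rows make up. A row lasts 1/8 s, in which the tool goes at most 62.5 mm and 10.7 degrees, less where a joint would pass 70% of its speed; a pose out of reach is approached as far as the arm can. A call with a gripper value outside its range is refused whole. "hand" is the opening, from 0 (shut) to 1 (fully open), set as the call begins (left out, the last holds). The fingers move at their own pace and stop on an object; the grip force is fixed at half the most. Time passes only in rows, so rows that repeat a pose let the fingers close. It gives the time, the measured TCP pose, the force and the opening at its end, in the units of the state.
- r.sense(): the state, without advancing time (a new reading comes with each control period).
- r.capture(name): name is "side" or "top" or "wrist"; returns (picture, depth): 480x640x3 uint8, blue, green, red; 480x640 float32, m along the optical axis (not along the pixel's ray), 0 where there is no reading.
- r.get_calibration(name): a dict with "vfov" (degrees; the focal length in pixels is half the picture's height over the tangent of half this angle, whatever the lens; pixels are square), "cx", "cy" (the principal point, pixels), "rvec" (rotation vector, rad) and "tvec" (3), from world to camera coordinates, as OpenCV has them. Camera axes: x right, y down, z forward; pixel columns grow to the right and rows downward; lengths in m; the calibration is good to about 2 mm. A picture is of the moment at which its call begins: read the wrist's pose just before it. get_calibration takes no time and is no camera call; for the wrist camera it gives the pose at the moment of the call.
- r.finish_job(): hands the job in, once; it reports no verdict.
The state is a dict: "time_s": time; "joints": joint angles; "joint_velocities": joint speeds; "effort": joint torques, N m; "tcp_pos": TCP position; "ee_rot": TCP orientation; "wrist_force": force on the tool from outside, world axes, zero at the start; "moment": the same for the moment, N m; "gripper_width": opening from 0.0 (shut) to 1.0 (fully open).
Only numpy, scipy, OpenCV 4.12 (cv2) and the standard library are available. Lean on these libraries where they do the work, as an engineer would, in place of code of your own. Each camera call takes 0.05 s, during which the arm holds its last target.

TASK

The rotary stamp carousel is locked: flip its small red stop flap right over, out towards the front, so that its green face lies upward. Then take the carousel by the black knob on top and turn it smoothly until the red-handled stamp is squarely at the front, in line with the flap's hinge. The program finishes while holding: keep gripping the knob so that the carousel stands still for the clerk to draw the stamp out; do not touch or upset the stamps, and leave the other things on the table where they are.

Things in the scene. Friction and masses are not known exactly. Their poses are not given: they have to be found in the camera images.
- stamp_carousel: Carousel base, fixed to the worktop: dark steel disc, 184 mm diameter, with a narrow tongue at its front that carries the flap's hinge. Origin on the turning axis at worktop level; z up; its own -x axis points to the FRONT (from the turning axis through the flap's hinge). Place and yaw (about +-0.35 rad) vary.
- carousel_tray: Turning wooden disc, 228 mm diameter, top 24 mm up, with 5 round wells (inner diameter 58, rims 38 mm up) centred 60 mm from the axis, a pair of steel pins (tops 33 mm up, 107 mm from the axis) outside each. Origin on the axis at worktop level. Turns freely both ways (friction 0.04 N m), stays where left; starts with an empty well in front, frame equal to the base's. Flap between pins locks it.
- carousel_knob (a point): Centre, on the turning axis, of the black round ribbed knob on top of the tray's central column: 43 mm in diameter, 35 mm tall; the point is 141 mm above the worktop, in the middle of the knob's straight grip band (+-9 mm); knob top 157 mm, underside 122 mm up. The knob stands above the tops of all stamps (110 mm) and turns with the tray.
- stop_flap (a joint): Flap angle about its hinge: 0 = locked (flat, pointing inwards over the tray's rim between two pins, red face up); grows as the free end is lifted up and over to the front; 3.14 = flipped over (flat, pointing out to the front, green face up, tab down). Light (60 g), held by its weight and slight friction only: past upright it falls open by itself. Flap 16 mm wide, 42 mm long.
- stop_flap_hinge (a point): Point on the flap's hinge axis, at the front of the base: 146 mm from the turning axis, 30 mm above the worktop. The hinge axis is level, along the base's y axis.
- stop_flap_tab (a point): Point in the upturned red grip tab at the flap's free end: tab 16 mm wide (along the hinge axis), 5 mm thick, 39.5 mm from the hinge axis. Locked, the point is 44 mm and the tab's top edge 54 mm above the worktop. Can be gripped across its 16 mm width from above (fingers above the pins' 33 mm tops); it turns between the pads while it is led over the hinge.
- red_stamp: The stamp wanted: rubber stamp with a glossy RED turned handle, 27x34x77 mm, base block 22 mm tall; origin at the centre of its underside, z up. Stands loose in a well of the carousel (which well varies, never the front one at the start).
- stamp_light: Rubber stamp with a light wooden handle, 29x45x84 mm, base block 22 mm tall; origin at the centre of its underside, z up. Stands loose in a well of the carousel.
- stamp_dark: Rubber stamp with a dark brown handle, 30x50x80 mm, base block 22 mm tall; origin at the centre of its underside, z up. Stands loose in a well of the carousel.
- stamp_short: Rubber stamp with a light wooden handle and nearly square block, 30x36x86 mm, base block 22 mm tall; origin at the centre of its underside, z up. Stands loose in a well of the carousel.
- seal_press: Tall green hand-lever seal press, fixed, right of the carousel: keep the arm clear of it. Origin at worktop level near its foot's front; column up to 230 mm; its lever rises from there towards the robot and ends in a black ball 40 mm across, 90 to 130 mm in front of the origin (towards the robot), 320 to 360 mm above the worktop.
- date_stamp: Bystander: round hand stamp, dark handle and brass head, 35 mm wide, 106 mm tall, standing on the worktop right of the carousel. Origin under its centre.
- ink_pad: Bystander: flat dark blue ink pad case, 86x120x19 mm. Origin under its centre.
- scissors: Bystander: scissors with red handles, 79x186x10 mm, lying flat.
- keys: Bystander: bunch of keys with a blue tag, 104x116x8 mm, lying flat.
- label_roll: Bystander: white roll of labels, 66x66x40 mm, standing on the worktop at the front left of the carousel. Origin under its centre.
Mind the look-alikes: they are no part of the job. What is shaped like the stamp_light but purple or turquoise is not meant.

How it is judged (in metres and radians):
On the way, in this order (a step that is already met when the one before it is completed fails the run):
1. the stop flap is flipped right over, green face up (value of joint stop_flap above 2.7 rad), for 0.2 s.
2. the red-handled stamp is at the front and the knob is held (x of red_stamp in the frame of stamp_carousel below -0.04 m and y of red_stamp in the frame of stamp_carousel between -0.01 and 0.01 m and contact force between the fingers and carousel_tray above 2 N and distance between the grasp point and carousel_knob below 0.04 m and angular speed of carousel_tray below 0.06 rad/s), for 0.3 s.
At the end, for the whole second after the job is handed in: Red stamp within 10 mm of the line from the turning axis to the flap's hinge, in the front well; fingers grip the knob (over 2 N), tray still (under 0.06 rad/s); flap flipped over (above 2.7 rad); all four stamps upright (within 0.2 rad) in their wells (all of step 2 and angle between each of red_stamp, stamp_light, stamp_dark, stamp_short's own z axis and vertical below 0.2 rad and z of each of red_stamp, stamp_light, stamp_dark, stamp_short in the frame of stamp_carousel below 0.032 m and horizontal distance between each of red_stamp, stamp_light, stamp_dark, stamp_short and stamp_carousel below 0.085 m and value of joint stop_flap above 2.7 rad); the arm keeps its last pose, push and grip.
It fails at once if a stamp on the carousel is touched (over 1 N) by the robot (contact force between any of the arm, the fingers and red_stamp above 1 N or contact force between any of the arm, the fingers and stamp_light above 1 N or contact force between any of the arm, the fingers and stamp_dark above 1 N or contact force between any of the arm, the fingers and stamp_short above 1 N).
It fails at once if a stamp on the carousel is upset (angle between any of red_stamp, stamp_light, stamp_dark, stamp_short's own z axis and vertical above 0.4 rad).
It fails at once if another thing on the table is moved by more than 25 mm (distance of any of date_stamp, ink_pad, scissors, keys, label_roll from where it was at the start of the episode above 0.025 m).
It also fails if it takes over 64 s, if anything falls off the work surface, if the arm or the gripper's body presses on something with over 40 N, if the wrist force passes 120 N, or if a joint passes its speed limit or range.

## Working session

There is one attempt and no reset: what is moved stays moved. The work goes in short steps, Python scripts to look and compute and a tool call to move; the robot and the scene stay as the last step left them, time stands still between calls to the robot, and variables do not carry over. Pictures are saved under pics/ and viewed, and the job is handed in when it is done.

Besides the shell and the picture viewer there is one more tool, called after "Call:" by a JSON object that holds its "name" and its "arguments". play_rows: Moves the arm, as the interface text tells. Its arguments: {"type":"object","properties":{"plan":{"type":"array","items":{"type":"array","items":{"type":"array","items":{"type":"number"}}}},"hand":{"type":"number"}},"required":["plan"]}

```bash
ls; mkdir -p pics; cat > h.py <<'E'
import numpy as np,cv2
from station import r
def K(c):
    f=240/np.tan(np.radians(c['vfov'])/2); return np.array([[f,0,c['cx']],[0,f,c['cy']],[0,0,1.]])
def pose(c):
    R,_=cv2.Rodrigues(np.array(c['rvec'],float)); return R,np.array(c['tvec'],float).ravel()
def onplane(c,uv,z):
    R,t=pose(c); C=-R.T@t; d=R.T@np.linalg.solve(K(c),np.array([uv[0],uv[1],1.])); return C+d*(z-C[2])/d[2]
def ray(c,uv):
    R,t=pose(c); C=-R.T@t; d=R.T@np.linalg.solve(K(c),np.array([uv[0],uv[1],1.])); return C,d/np.linalg.norm(d)
def tri(a,b):
    (C1,d1),(C2,d2)=a,b
    s=np.linalg.lstsq(np.array([d1,-d2]).T,C2-C1,rcond=None)[0]
    p,q=C1+s[0]*d1,C2+s[1]*d2; return (p+q)/2,np.linalg.norm(p-q)
def cloud(c,D):
    R,t=pose(c); v,u=np.mgrid[0:480,0:640]; k=K(c)
    P=np.stack([(u-k[0,2])/k[0,0]*D,(v-k[1,2])/k[1,1]*D,D],-1); return (P-t)@R
def proj(c,P):
    R,t=pose(c); q=K(c)@(R@np.array(P)+t); return q[:2]/q[2]
E
python3 - <<'E'
from h import *
s=r.sense(); print({k:np.round(v,3).tolist() for k,v in s.items()})
for n in ['side','top','wrist']:
    c=r.get_calibration(n); R,t=pose(c); print(n,c['vfov'],c['cx'],c['cy'],(-R.T@t).round(3),R[2].round(2))
    p,D=r.capture(n); cv2.imwrite(f'pics/{n}0.png',p); np.save(f'{n}0.npy',D)
E
```

```text
pics
{'time_s': 0.0, 'joints': [-54.571, 22.092, 0.377, -0.03, -68.41, -14.816], 'joint_velocities': [-0.083, -0.049, 0.071, -0.068, 0.012, -0.007], 'effort': [-0.0, -39.067, 18.741, 4.22, 0.011, -0.0], 'tcp_pos': [0.22, -0.584, 0.221], 'ee_rot': [[-0.001, -0.352, 0.936], [0.002, 0.936, 0.352], [-1.0, 0.002, -0.0]], 'wrist_force': [0.567, -0.648, 0.44], 'moment': [0.004, -0.025, -0.034], 'gripper_width': 0.999}
side 44.180091463488814 306.7877723440309 250.45257917079218 [0.069 0.969 0.94 ] [ 0.36 -0.71 -0.6 ]
top 57.85025712306962 321.85946064947876 237.4545622808932 [ 0.451 -0.034  1.242] [ 0.08  0.   -1.  ]
wrist 71.50395986682341 319.26979287079087 239.39480784768313 [ 0.149 -0.61   0.384] [ 0.25  0.1  -0.96]
```

View pics/top0.png

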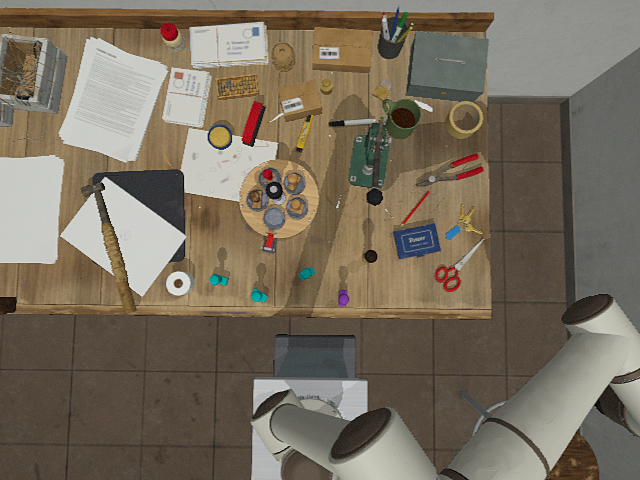

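View pics/side0.png

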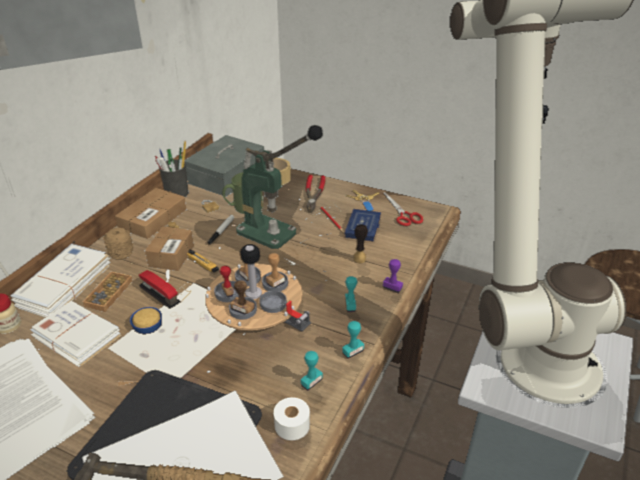

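```bash
python3 - <<'E'
from h import *
p=cv2.imread('pics/top0.png'); c=r.get_calibration('top')
print(p.shape)
E
```

```text
(480, 640, 3)
```

Top view: tray at about (278,199), knob (274,189), red flap (269,240), red stamp (267,174), empty front well (274,217). The side view shows the knob at (250,254) and the flap at (298,316).

```bash
python3 - <<'E'
from h import *
pt=cv2.imread('pics/top0.png'); ps=cv2.imread('pics/side0.png')
ct=r.get_calibration('top'); cs=r.get_calibration('side')
cv2.imwrite('pics/zt.png',np.hstack([cv2.resize(pt[150:260,230:330],(400,440),interpolation=cv2.INTER_CUBIC),cv2.resize(ps[235:345,200:320],(400,440)[::1],interpolation=cv2.INTER_CUBIC)]))
# depth disc
P=cloud(ct,np.load('top0.npy')); z=P[...,2]
for (lo,hi) in [(0.015,0.03)]:
    m=((z>lo)&(z<hi)).astype(np.uint8); m[:150]=0;m[262:]=0;m[:,:225]=0;m[:,335:]=0
    m=cv2.morphologyEx(m,cv2.MORPH_OPEN,np.ones((3,3)))
    n,l,st,ce=cv2.connectedComponentsWithStats(m); i=1+st[1:,4].argmax(); print(st[i],ce[i])
    cn=max(cv2.findContours((l==i).astype(np.uint8),0,1)[0],key=len)
    (x,y),rad=cv2.minEnclosingCircle(cn); print(x,y,rad,onplane(ct,(x,y),0.024), rad*1.218/K(ct)[0,0]); print(cv2.fitEllipse(cn))
def red(p,box):
    h=cv2.cvtColor(p,cv2.COLOR_BGR2HSV); m=(((h[...,0]<8)|(h[...,0]>172))&(h[...,1]>150)&(h[...,2]>70)).astype(np.uint8)
    k=np.zeros_like(m); x0,y0,x1,y1=box; k[y0:y1,x0:x1]=1; m*=k
    n,l,st,ce=cv2.connectedComponentsWithStats(m)
    for i in range(1,n):
        if st[i,4]>8: print(st[i],ce[i].round(1))
print('top');red(pt,(240,160,320,260)); print('side');red(ps,(200,240,330,340))
def dark(p,box):
    x0,y0,x1,y1=box; g=p.max(2)[y0:y1,x0:x1]; m=(g<45).astype(np.uint8); n,l,st,ce=cv2.connectedComponentsWithStats(m)
    for i in range(1,n):
        if st[i,4]>30: print('dark',st[i],ce[i]+[x0,y0])
dark(pt,(255,170,295,210)); dark(ps,(230,235,275,275))
E
```

```text
[ 239  159   80   80 3210] [278.9741433  200.28317757]
278.3444519042969 198.45555114746094 40.04469680786133 [0.65524198 0.0936648  0.024     ] 0.11230356082806806
((278.3669128417969, 197.2442626953125), (75.13167572021484, 79.11101531982422), 94.332275390625)
top
[263 169  10  11  81] [267.4 173.9]
[266 233   7  14  80] [269.2 239.9]
side
[220 266  11  22 139] [225.6 275.1]
[287 301  15  17 105] [292.2 310.7]
dark [ 11  12  17  17 167] [273.98802395 190.22155689]
dark [ 11  11  19  18 217] [249.82949309 255.44239631]
```

View pics/zt.png

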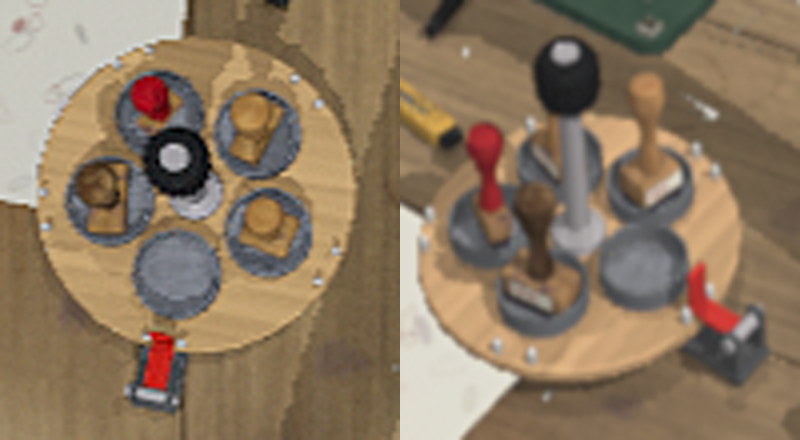

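```bash
python3 - <<'E'
from h import *
ct=r.get_calibration('top'); cs=r.get_calibration('side')
print('knob',tri(ray(ct,(273.8,189.3)),ray(cs,(249.8,254))))
A=onplane(ct,(278.35,198.4),0.024); print('tray',A)
def rep(n,p):
    d=p-A; print(n,p.round(4),'r',np.hypot(*d[:2]).round(4),'front yaw',np.degrees(np.arctan2(-d[1],-d[0])).round(2))
rep('well',onplane(ct,(274.5,217.8),0.028)); rep('hinge',onplane(ct,(268.4,247.6),0.032)); rep('flap',onplane(ct,(269.2,239.9),0.034))
rep('redbase',onplane(ct,(268.6,177),0.05))
for n,u in dict(w_r=(269.8,176.5),w_ur=(294.7,183.7),w_d=(257.2,199.9),w_br=(297,208)).items(): rep(n,onplane(ct,u,0.032))
print('tab tri',tri(ray(ct,(270.3,234)),ray(cs,(304.4,309))))
E
```

```text
knob (array([0.65935261, 0.09369053, 0.13766898]), np.float64(0.0009424454137363827))
tray [0.65540112 0.09365226 0.024     ]
well [0.5995 0.103  0.028 ] r 0.0567 front yaw -9.45
hinge [0.5151 0.1178 0.032 ] r 0.1424 front yaw -9.76
flap [0.5365 0.1158 0.034 ] r 0.1209 front yaw -10.54
redbase [0.7109 0.1193 0.05  ] r 0.0611 front yaw -155.21
w_r [0.7163 0.1182 0.032 ] r 0.0656 front yaw -158.01
w_ur [0.6965 0.0475 0.032 ] r 0.0618 front yaw 131.69
w_d [0.6491 0.1522 0.032 ] r 0.0589 front yaw -83.85
w_br [0.6274 0.0399 0.032 ] r 0.0606 front yaw 62.53
tab tri (array([0.53682221, 0.10662785, 0.03437712]), np.float64(0.03459491562549382))
```

Call:
{"name": "play_rows", "arguments": {"plan": [[[-2,3.5,3.2,0,0,0],[-4,7.5,7,0,0,0],[-6,11.5,10.7,0,0,0],[-8,15.5,14.4,0,0,0],[-8,19.5,18.1,0,0,0]]]}}

```text
time_s: 0.78
tcp_pos: [0.3218, -0.3376, 0.3042]
ee_rot: [[0.003, -0.352, 0.936], [-0.002, 0.936, 0.352], [-1.0, -0.003, 0.002]]
wrist_force: [0.8, 0.4, 0.2]
gripper_width: 0.996
```

Call:
{"name": "play_rows", "arguments": {"plan": [[[0,4,3.7,0,0,0],[0,8,7.4,0,0,0],[0,12,11.1,0,0,0],[0,16,14.9,0,0,0],[0,20,18.6,0,0,0]]]}}

```text
time_s: 1.4
tcp_pos: [0.4247, -0.0842, 0.3026]
ee_rot: [[0.0, -0.352, 0.936], [0.0, 0.936, 0.352], [-1.0, 0.0, 0.0]]
wrist_force: [1.9, -0.5, -0.1]
gripper_width: 0.997
```

Call:
{"name": "play_rows", "arguments": {"plan": [[[0,4,3.7,0,0,0],[0,8,7.4,0,0,0],[0,11.5,10.7,0,0,0],[0,14.8,13.6,1,0,0],[0,14.8,13.6,2,0,0]]]}}

```text
time_s: 2.02
tcp_pos: [0.5002, 0.1029, 0.3014]
ee_rot: [[-0.002, -0.008, 1.0], [-0.0, 1.0, 0.008], [-1.0, -0.0, -0.002]]
wrist_force: [-0.8, -0.8, -0.4]
gripper_width: 1.0
```

Call:
{"name": "play_rows", "arguments": {"plan": [[[0,0,0,1.04,0,0],[0,0,0,1.04,0,0],[0,0,0,1.04,0,0]]]}}

```text
time_s: 2.4
tcp_pos: [0.4996, 0.1002, 0.3025]
ee_rot: [[-0.0, 0.168, 0.986], [-0.0, 0.986, -0.168], [-1.0, -0.0, -0.0]]
wrist_force: [0.4, 0.4, 0.4]
gripper_width: 1.0
```

```bash
python3 - <<'E'
from h import *
s=r.sense(); print({k:np.round(s[k],3).tolist() for k in ['time_s','joints','tcp_pos','ee_rot','wrist_force']})
c=r.get_calibration('wrist'); p,D=r.capture('wrist'); cv2.imwrite('pics/w1.png',p); np.save('w1.npy',D); import json
json.dump({k:np.array(v).ravel().tolist() for k,v in c.items()},open('w1.json','w'))
E
```

```text
{'time_s': 2.4, 'joints': [29.622, 7.838, -7.462, -0.005, -74.713, -129.266], 'tcp_pos': [0.5, 0.1, 0.302], 'ee_rot': [[-0.0, 0.168, 0.986], [-0.0, 0.986, -0.168], [-1.0, -0.0, -0.0]], 'wrist_force': [0.428, 0.389, 0.41]}
```

View pics/w1.png

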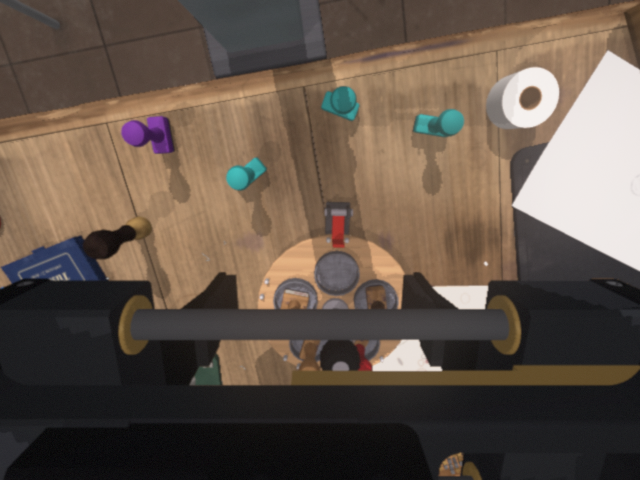

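The wrist view (forward is down in it) shows the flap red at (338,230), its hinge at (338,210), the front well at (337,271) and the knob top at (341,360).

```bash
python3 - <<'E'
from h import *
import json
p=cv2.imread('pics/w1.png'); 
cv2.imwrite('pics/zw1.png',cv2.resize(p[185:305,278:398],(720,720)[:2],interpolation=cv2.INTER_CUBIC)[:600])
h=cv2.cvtColor(p,cv2.COLOR_BGR2HSV); m=(((h[...,0]<8)|(h[...,0]>172))&(h[...,1]>150)&(h[...,2]>70)).astype(np.uint8)
n,l,st,ce=cv2.connectedComponentsWithStats(m)
for i in range(1,n):
    if st[i,4]>20: print(st[i],ce[i].round(1), cv2.minAreaRect(np.argwhere(l==i)[:,::-1].astype(np.float32)))
E
```

```text
[332 216  12  32 357] [337.7 231.5] ((337.5, 231.5), (31.0, 11.0), 90.0)
[356 344   7  12  47] [359.9 349. ] ((360.5517272949219, 349.3793029785156), (11.513111114501953, 5.199469089508057), 68.19859313964844)
[359 358  12  13 115] [364.6 365.3] ((364.5, 364.0), (12.0, 11.0), 90.0)
```

View pics/zw1.png

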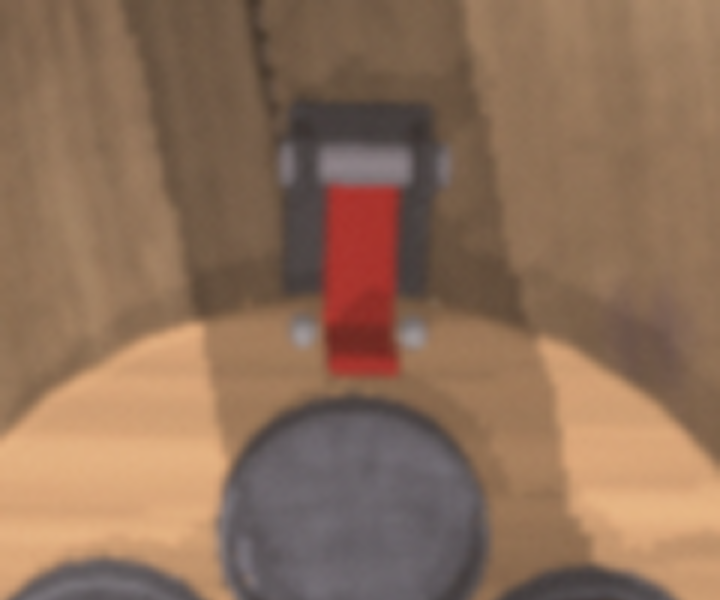

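```bash
python3 - <<'E'
from h import *
import json
c={k:(v[0] if len(v)==1 else v) for k,v in json.load(open('w1.json')).items()}
ct=r.get_calibration('top'); cs=r.get_calibration('side')
A=np.array([0.657,0.0937,0])
def rep(n,p,e=''):
    d=p-A; print(n,p.round(4),'r',np.hypot(*d[:2]).round(4),'front yaw',np.degrees(np.arctan2(-d[1],-d[0])).round(2),e)
rep('hinge',onplane(c,(339,212.3),.032)); rep('pinL',onplane(c,(328.5,240.3),.033)); rep('pinR',onplane(c,(346.5,240.3),.033))
rep('tabtop',onplane(c,(338.4,246.2),.054)); rep('well',onplane(c,(337.2,271),.03))
P=cloud(c,np.load('w1.npy'))
for u,v in [(338,225),(338,235),(338,242),(338,246),(339,212),(338,255),(337,271),(341,360),(343,352)]: print((u,v),P[v,u].round(4))
# two views of hinge, pins midpoint, knob
rep('hinge tri',*tri(ray(c,(339,212.3)),ray(ct,(268.6,248.2))))
rep('hinge tri s',*tri(ray(c,(339,212.3)),ray(cs,(307.5,321))))
rep('tabtop tri s',*tri(ray(c,(338.4,246)),ray(cs,(304.3,302))))
E
python3 - <<'E'
import cv2
p=cv2.imread('pics/side0.png'); cv2.imwrite('pics/zs.png',cv2.resize(p[290:340,270:330],(720,600),interpolation=cv2.INTER_CUBIC))
E
```

```text
hinge [0.5125 0.1247 0.032 ] r 0.1478 front yaw -12.11 
pinL [0.5478 0.1049 0.033 ] r 0.1098 front yaw -5.87 
pinR [0.5518 0.1288 0.033 ] r 0.1109 front yaw -18.47 
tabtop [0.5517 0.1166 0.054 ] r 0.1078 front yaw -12.29 
well [0.5945 0.1097 0.03  ] r 0.0645 front yaw -14.36 
(338, 225) [0.5301 0.1209 0.0285]
(338, 235) [0.5439 0.1187 0.0281]
(338, 242) [0.5488 0.1171 0.0447]
(338, 246) [0.5518 0.1162 0.0525]
(339, 212) [0.5114 0.1247 0.0351]
(338, 255) [0.573  0.1144 0.0255]
(337, 271) [0.5965 0.1094 0.0249]
(341, 360) [0.6457 0.0992 0.1571]
(343, 352) [0.6375 0.1027 0.1554]
hinge tri [0.5164 0.1231 0.0045] r 0.1436 front yaw -11.8 0.00571638022431887
hinge tri s [0.5084 0.1233 0.0223] r 0.1515 front yaw -11.27 0.012263854219740808
tabtop tri s [0.5306 0.1135 0.0682] r 0.128 front yaw -8.89 0.032081804965788545
```

View pics/zs.png

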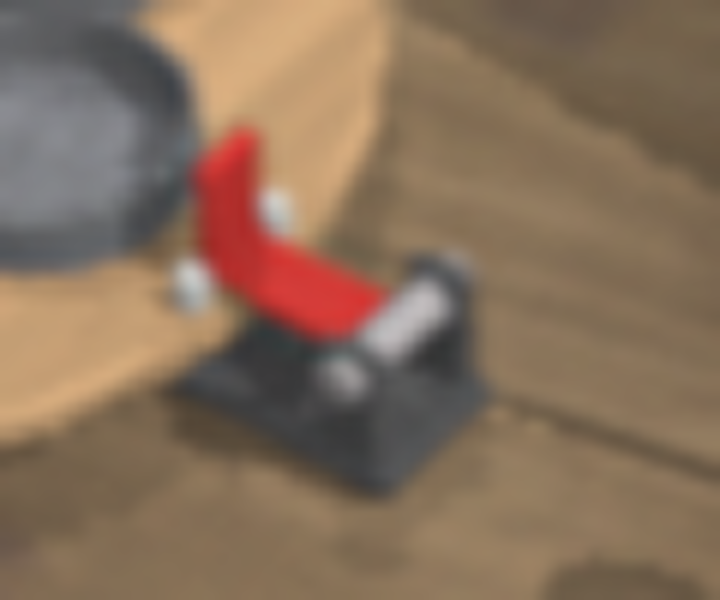

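```bash
python3 - <<'E'
from h import *
import json
c={k:(v[0] if len(v)==1 else v) for k,v in json.load(open('w1.json')).items()}
ct=r.get_calibration('top'); cs=r.get_calibration('side')
for n,w,t,s in [('hinge',(339,212.3),(268.8,248.1),(303.3,317.1)),('tabtop',(338.4,246),(270.2,233.8),(288.75,302.5))]:
    print(n,'ws',tri(ray(c,w),ray(cs,s)),'ts',tri(ray(ct,t),ray(cs,s)),'wt',tri(ray(c,w),ray(ct,t)))
X=[0.5125,.1247,.032]; print(proj(ct,X),proj(cs,X),proj(c,[.5151,.1178,.032]))
p=cv2.imread('pics/w1.png'); cv2.imwrite('pics/zw2.png',cv2.resize(p[180:390,230:430],(600,630))[:600])
p=cv2.imread('pics/top0.png'); cv2.imwrite('pics/zt2.png',cv2.resize(p[210:260,240:300],(720,600),interpolation=cv2.INTER_CUBIC))
E
```

```text
hinge ws (array([0.51200285, 0.12457149, 0.0317685 ]), np.float64(0.0010605572232136107)) ts (array([0.51451189, 0.11774161, 0.02461818]), np.float64(0.0008812226432528905)) wt (array([0.51696566, 0.12301241, 0.00144463]), np.float64(0.006026879747753372))
tabtop ws (array([0.55149867, 0.11664675, 0.05314828]), np.float64(0.0003863319885098314)) ts (array([0.55310549, 0.11190515, 0.04841947]), np.float64(0.0015388581576766924)) wt (array([0.55411647, 0.11464116, 0.04140767]), np.float64(0.004867020382367405))
[265.90489482 248.50155965] [302.83977231 316.93197433] [334.12790432 215.09165167]
```

View pics/zw2.png

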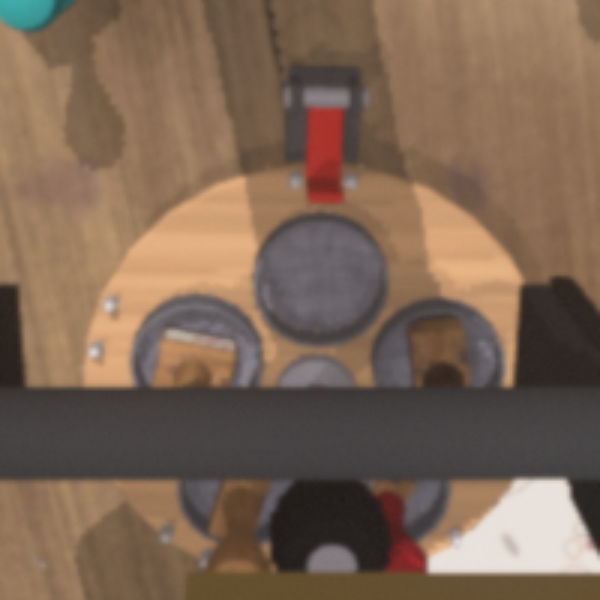

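View pics/zt2.png

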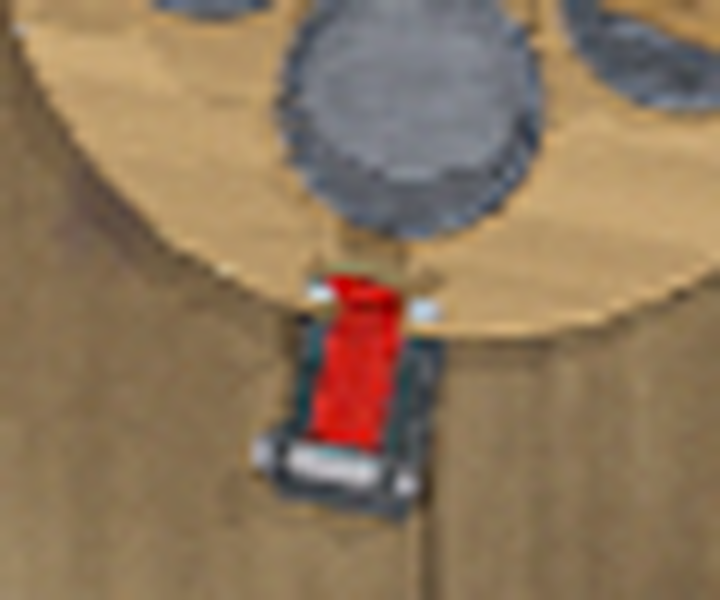

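Side and wrist rays agree at the right heights: hinge (0.512,0.1246,0.032), tab top (0.5515,0.1166,0.053), 40 mm apart. The top camera is about 5 mm off in y. Now I'll go above the tab.

Call:
{"name": "play_rows", "arguments": {"plan": [[[4,1,2,0,0,0],[8,2,4,0,0,0],[12,2.5,4.8,0.1,0,0],[16,2.5,4.8,0.1,0,0],[18,2.5,4.8,0.1,0,0]]], "hand": 0.5}}

```text
time_s: 3.08
tcp_pos: [0.5501, 0.1161, 0.12]
ee_rot: [[-0.004, 0.186, 0.983], [-0.002, 0.983, -0.186], [-1.0, -0.002, -0.003]]
wrist_force: [0.3, -0.6, 0.4]
gripper_width: 0.542
```

Call:
{"name": "play_rows", "arguments": {"plan": [[[2,0,0,0,0,0],[4,0,0,0,0,0],[5.5,0,0,0,0,0],[5.5,0,0,0,0,0]]]}}

```text
time_s: 3.58
tcp_pos: [0.5506, 0.1164, 0.0665]
ee_rot: [[-0.002, 0.187, 0.982], [-0.001, 0.982, -0.187], [-1.0, -0.002, -0.002]]
wrist_force: [-0.2, -0.1, 0.1]
gripper_width: 0.505
```

```bash
python3 - <<'E'
from h import *
s=r.sense(); print({k:np.round(s[k],3).tolist() for k in ['time_s','joints','tcp_pos','wrist_force','gripper_width']})
a=[]
for n in ['side','top','wrist']:
    p,D=r.capture(n); cv2.imwrite(f'pics/{n}2.png',p)
    a.append(p)
cv2.imwrite('pics/c2.png',np.hstack([cv2.resize(a[0][240:340,230:330],(400,400),interpolation=3),cv2.resize(a[2][140:340,220:420],(400,400))]))
E
```

```text
{'time_s': 3.575, 'joints': [28.433, 25.36, -19.603, -0.003, -45.178, -129.191], 'tcp_pos': [0.551, 0.116, 0.067], 'wrist_force': [-0.151, -0.149, 0.05], 'gripper_width': 0.505}
```

View pics/c2.png

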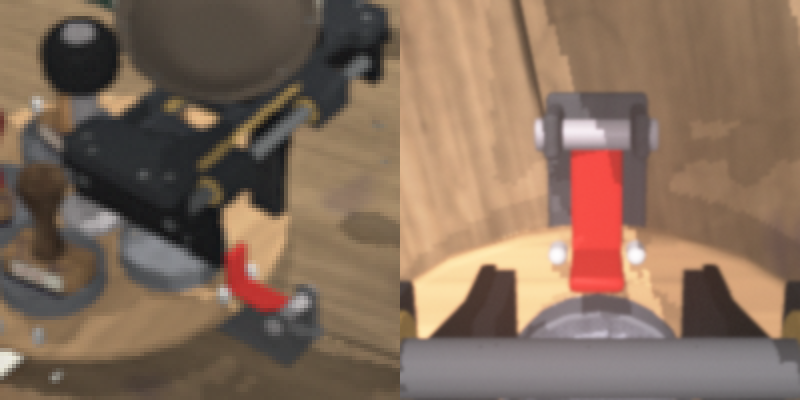

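Call:
{"name": "play_rows", "arguments": {"plan": [[[1.3,0,0,0,0,0],[2.7,0,0,0,0,0],[2.7,0,0,0,0,0]]]}}

```text
time_s: 4.1
tcp_pos: [0.5501, 0.1163, 0.0388]
ee_rot: [[-0.003, 0.187, 0.982], [-0.002, 0.982, -0.187], [-1.0, -0.002, -0.003]]
wrist_force: [-0.7, -0.4, 0.5]
gripper_width: 0.499
```

Call:
{"name": "play_rows", "arguments": {"plan": [[[0,0,0,0,0,0],[0,0,0,0,0,0],[0,0,0,0,0,0],[0,0,0,0,0,0]]], "hand": 0.0}}

```text
time_s: 4.6
tcp_pos: [0.5513, 0.1164, 0.0408]
ee_rot: [[0.0, 0.187, 0.982], [-0.001, 0.982, -0.187], [-1.0, -0.001, 0.0]]
wrist_force: [0.3, -2.0, 1.0]
gripper_width: 0.171
```

```bash
python3 - <<'E'
from h import *
s=r.sense(); print({k:np.round(s[k],3).tolist() for k in ['time_s','tcp_pos','wrist_force','gripper_width']})
a=[]
for n in ['side','wrist']:
    p,D=r.capture(n); cv2.imwrite(f'pics/{n}3.png',p)
    a.append(p)
cv2.imwrite('pics/c3.png',np.hstack([cv2.resize(a[0][240:340,230:330],(400,400),interpolation=3),cv2.resize(a[1][140:340,220:420],(400,400))]))
E
```

```text
{'time_s': 4.6, 'tcp_pos': [0.551, 0.116, 0.041], 'wrist_force': [0.287, -1.973, 1.006], 'gripper_width': 0.171}
```

View pics/c3.png

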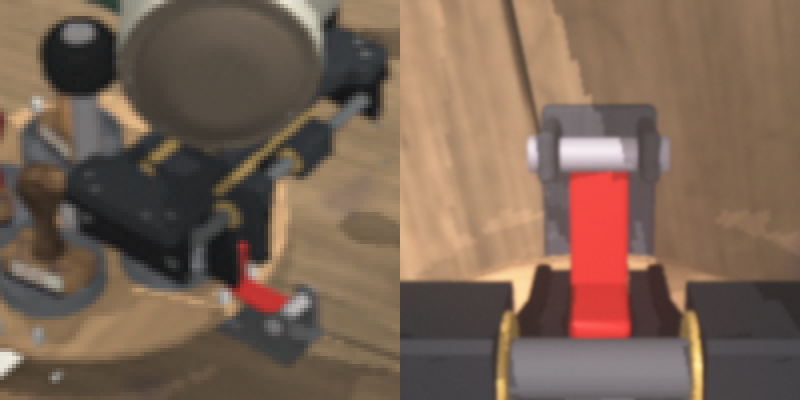

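Call:
{"name": "play_rows", "arguments": {"plan": [[[-0.65,0,-0.35,0,0,0],[-1.25,0,-0.8,0,0,0],[-1.75,0,-1.4,0,0,0],[-2.15,0,-2.0,0,0,0],[-2.15,0,-2.0,0,0,0]]]}}

```text
time_s: 5.32
tcp_pos: [0.5309, 0.1203, 0.0624]
ee_rot: [[-0.0, 0.187, 0.982], [-0.0, 0.982, -0.187], [-1.0, -0.0, -0.0]]
wrist_force: [2.4, -4.2, -3.1]
gripper_width: 0.17
```

```bash
python3 - <<'E'
from h import *
s=r.sense(); print({k:np.round(s[k],3).tolist() for k in ['time_s','tcp_pos','wrist_force','gripper_width']})
a=[]
for n in ['side','wrist']:
    p,D=r.capture(n); cv2.imwrite(f'pics/{n}4.png',p)
    a.append(p)
cv2.imwrite('pics/c4.png',np.hstack([cv2.resize(a[0][240:340,230:330],(400,400),interpolation=3),cv2.resize(a[1][140:340,220:420],(400,400))]))
E
```

```text
{'time_s': 5.325, 'tcp_pos': [0.531, 0.12, 0.062], 'wrist_force': [2.415, -4.216, -3.13], 'gripper_width': 0.17}
```

View pics/c4.png

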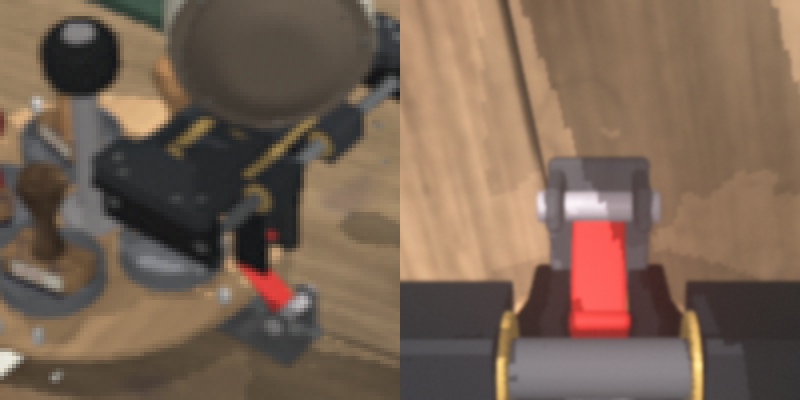

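Call:
{"name": "play_rows", "arguments": {"plan": [[[-0.3,0,-0.7,0,0,0],[-0.45,0,-1.45,0,0,0],[-0.5,0,-2.2,0,0,0],[-0.4,0,-2.95,0,0,0],[-0.15,0,-3.7,0,0,0]]]}}

```text
time_s: 6.05
tcp_pos: [0.4956, 0.1271, 0.0649]
ee_rot: [[0.001, 0.186, 0.982], [-0.001, 0.982, -0.186], [-1.0, -0.001, 0.001]]
wrist_force: [1.0, -5.5, 4.7]
gripper_width: 0.169
```

Call:
{"name": "play_rows", "arguments": {"plan": [[[0.35,0,-0.65,0,0,0],[0.8,0,-1.25,0,0,0],[1.4,0,-1.8,0,0,0],[1.4,0,-1.8,0,0,0]]]}}

```text
time_s: 6.55
tcp_pos: [0.4762, 0.1306, 0.05]
ee_rot: [[-0.002, 0.187, 0.982], [-0.001, 0.982, -0.187], [-1.0, -0.001, -0.002]]
wrist_force: [-3.4, -3.1, 6.3]
gripper_width: 0.177
```

```bash
python3 - <<'E'
from h import *
s=r.sense(); print({k:np.round(s[k],3).tolist() for k in ['time_s','tcp_pos','wrist_force','gripper_width']})
a=[]
for n in ['side','wrist']:
    p,D=r.capture(n); cv2.imwrite(f'pics/{n}5.png',p)
    a.append(p)
cv2.imwrite('pics/c5.png',np.hstack([cv2.resize(a[0][240:340,230:330],(400,400),interpolation=3),cv2.resize(a[1][140:340,220:420],(400,400))]))
E
```

```text
{'time_s': 6.55, 'tcp_pos': [0.476, 0.131, 0.05], 'wrist_force': [-3.373, -3.087, 6.279], 'gripper_width': 0.177}
```

View pics/c5.png

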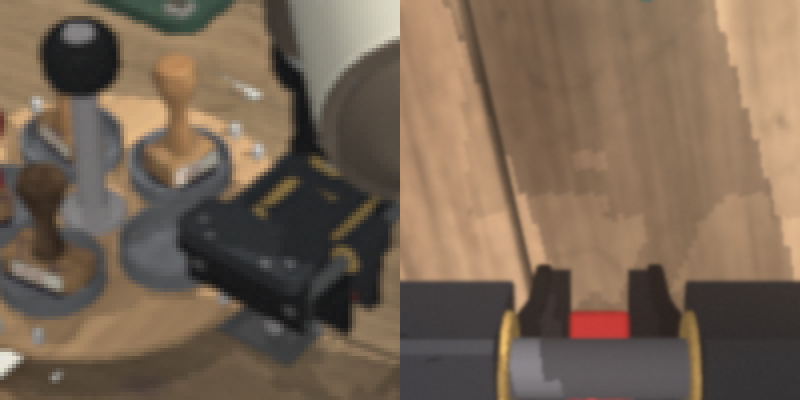

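Call:
{"name": "play_rows", "arguments": {"plan": [[[0,0,0,0,0,0],[0,0,0,0,0,0],[0,0,0,0,0,0],[-1,0,0,0,0,0],[-4,0,0,0,0,0]]], "hand": 0.5}}

```text
time_s: 7.28
tcp_pos: [0.4767, 0.1304, 0.0892]
ee_rot: [[-0.003, 0.187, 0.982], [-0.002, 0.982, -0.187], [-1.0, -0.002, -0.003]]
wrist_force: [-0.3, 0.2, 0.9]
gripper_width: 0.491
```

Call:
{"name": "play_rows", "arguments": {"plan": [[[-5,0,0,0,0,0],[-10,0,0,0,0,0],[-15,0,0,0,0,0],[-20,0,0,0,0,0],[-22,0,0,0,0,0]]], "hand": 1.0}}

```text
time_s: 7.9
tcp_pos: [0.4785, 0.1312, 0.314]
ee_rot: [[0.006, 0.187, 0.982], [0.003, 0.982, -0.187], [-1.0, 0.005, 0.006]]
wrist_force: [-0.3, -0.1, -1.0]
gripper_width: 0.959
```

```bash
python3 - <<'E'
from h import *
s=r.sense(); print({k:np.round(s[k],3).tolist() for k in ['time_s','tcp_pos','wrist_force','gripper_width']})
a=[]
for n in ['side','wrist']:
    p,D=r.capture(n); cv2.imwrite(f'pics/{n}6.png',p)
    a.append(p)
cv2.imwrite('pics/c6.png',np.hstack([cv2.resize(a[0][240:340,230:330],(400,400),interpolation=3),cv2.resize(a[1][140:340,220:420],(400,400))]))
E
```

```text
{'time_s': 7.9, 'tcp_pos': [0.478, 0.131, 0.314], 'wrist_force': [-0.309, -0.093, -0.953], 'gripper_width': 0.959}
```

View pics/c6.png

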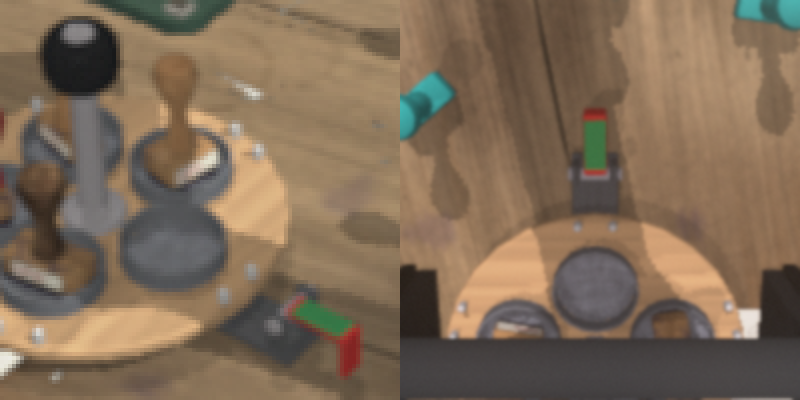

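Flap is flipped: green face up, tab down. Next, locate the axis and red stamp using side and wrist views.

```bash
python3 - <<'E'
from h import *
import json
s=r.sense()
c=r.get_calibration('wrist'); p,D=r.capture('wrist'); cv2.imwrite('pics/w7.png',p)
json.dump({k:np.array(v).ravel().tolist() for k,v in c.items()},open('w7.json','w'))
cs=r.get_calibration('side'); q=cv2.imread('pics/side6.png')
h=cv2.cvtColor(p,cv2.COLOR_BGR2HSV)
g=((h[...,0]>45)&(h[...,0]<80)&(h[...,1]>90)).astype(np.uint8); n,l,st,ce=cv2.connectedComponentsWithStats(g)
for i in range(1,n):
    if st[i,4]>60: print('green',st[i],ce[i]); 
    if st[i,4]>60 and abs(ce[i][0]-320)<60 and ce[i][1]<300: print(onplane(c,ce[i],.034))
print('cap side',onplane(cs,(249.5,248.3),.157))
c1={k:(v[0] if len(v)==1 else v) for k,v in json.load(open('w1.json')).items()}
print(tri(ray(c1,(340.7,366.7)),ray(cs,(249.5,248.3))))
cv2.imwrite('pics/z7.png',np.hstack([cv2.resize(p[170:320,210:430],(440,300)),cv2.resize(q[235:285,205:265],(360,300),interpolation=3)]))
cv2.imwrite('pics/z7b.png',cv2.resize(p[180:330,240:420],(720,600),interpolation=3))
cv2.imwrite('pics/z7c.png',cv2.resize(q[240:340,200:320],(720,600),interpolation=3))
E
```

```text
green [313 202  10  24 234] [317.47008547 213.5       ]
[0.49170283 0.12794785 0.034     ]
cap side [0.65588543 0.09719864 0.157     ]
(array([0.65500159, 0.09760046, 0.15690734]), np.float64(0.0015255451284919284))
```

View pics/z7b.png

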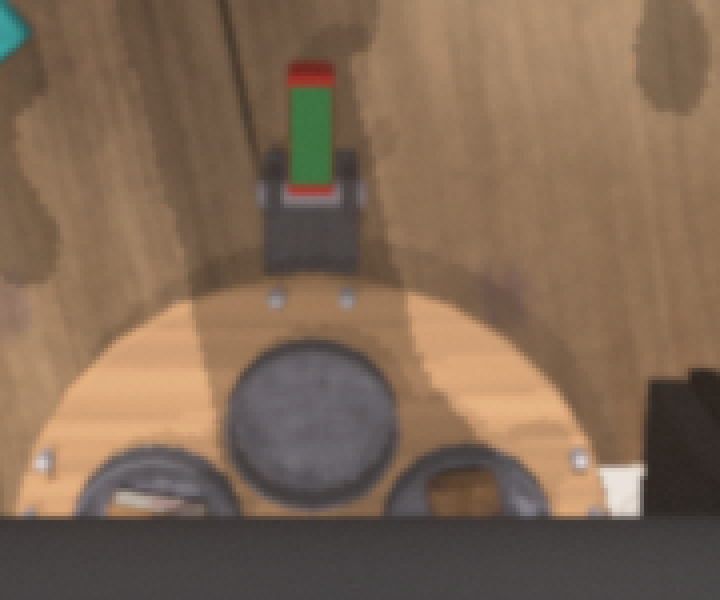

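View pics/z7c.png

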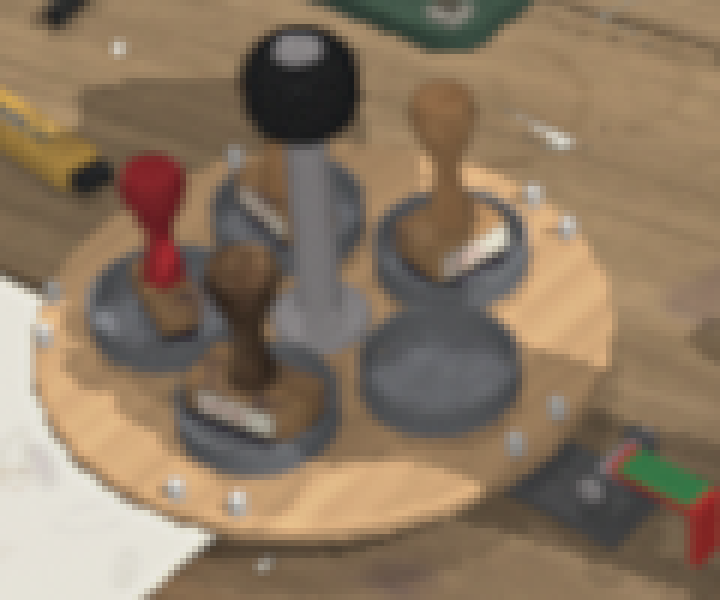

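```bash
python3 - <<'E'
from h import *
import json
L=lambda f:{k:(v[0] if len(v)==1 else v) for k,v in json.load(open(f)).items()}
c=L('w7.json'); c1=L('w1.json'); cs=r.get_calibration('side'); ct=r.get_calibration('top')
A=np.array([.655,.0968,0])
def rep(n,p,e=''):
    d=p-A; print(n,p.round(4),'r',np.hypot(*d[:2]).round(4),'front yaw',np.degrees(np.arctan2(-d[1],-d[0])).round(2),e)
rep('hinge',onplane(c,(317.75,229.2),.032)); rep('pins',onplane(c,(317.9,254.7),.033)); rep('green',onplane(c,(317.5,213.5),.034))
rep('frontwell rim',onplane(c,(240+311/4,180+424/4),.038))
rep('hinge w1',onplane(c1,(339,212.3),.032));rep('pins w1',onplane(c1,(337.5,240.3),.033))
rep('front pins side',onplane(cs,(200+536/6,240+424/6),.033))
rep('dark pins side',onplane(cs,(200+206/6,240+495/6),.033))
rep('red pins side',onplane(cs,(200+48/6,240+312/6),.033))
rep('R pins side',onplane(cs,(200+550/6,240+210/6),.033))
rep('redwell rim side',onplane(cs,(200+163/6,240+303/6),.038))
rep('red ball',onplane(cs,(225.6,270),.090)); rep('red stem',onplane(cs,(200+163/6,240+280/6),.05))
rep('red top view',onplane(ct,(267.4,173.9),.092))
rep('redwell top',onplane(ct,(230+160/4,150+107/4),.038))
print(tri(ray(ct,(267.4,173.9)),ray(cs,(225.6,270))),tri(ray(c1,(364.6,364.5)),ray(cs,(225.6,270))))
E
```

```text
hinge [0.5137 0.1241 0.032 ] r 0.1439 front yaw -10.94 
pins [0.5496 0.1175 0.033 ] r 0.1074 front yaw -11.09 
green [0.4917 0.128  0.034 ] r 0.1662 front yaw -10.81 
frontwell rim [0.5939 0.1087 0.038 ] r 0.0622 front yaw -11.06 
hinge w1 [0.5125 0.1247 0.032 ] r 0.1452 front yaw -11.08 
pins w1 [0.5498 0.1169 0.033 ] r 0.1071 front yaw -10.81 
front pins side [0.5484 0.1207 0.033 ] r 0.1093 front yaw -12.64 
dark pins side [0.6394 0.2065 0.033 ] r 0.1108 front yaw -81.93 
red pins side [0.749  0.1468 0.033 ] r 0.1065 front yaw -152.0 
R pins side [0.6018 0.0074 0.033 ] r 0.104 front yaw 59.27 
redwell rim side [0.708  0.1276 0.038 ] r 0.0612 front yaw -149.85 
red ball [0.713  0.1172 0.09  ] r 0.0615 front yaw -160.6 
red stem [0.7068 0.1273 0.05  ] r 0.0601 front yaw -149.46 
red top view [0.7101 0.1173 0.092 ] r 0.0588 front yaw -159.62 
redwell top [0.7142 0.1169 0.038 ] r 0.0626 front yaw -161.27 
(array([0.71131625, 0.11787247, 0.09079988]), np.float64(0.0020211200595878255)) (array([0.70457482, 0.12535527, 0.09641483]), np.float64(0.005682738101183758))
```

```bash
python3 - <<'E'
from h import *
cs=r.get_calibration('side'); ct=r.get_calibration('top')
print(tri(ray(ct,(374.5,197)),ray(cs,(315.5,132))))
R,t=pose(r.get_calibration('wrist')); C=-R.T@t; s=r.sense(); print(s['ee_rot'].T@(C-s['tcp_pos']) if hasattr(s['ee_rot'],'T') else np.array(s['ee_rot']).T@(C-np.array(s['tcp_pos'])), s['joints'])
P=cloud(ct,np.load('top0.npy'))
m=(P[...,2]>.15)&(P[...,0]>.55)&(P[...,0]<.9)&(P[...,1]<.02)&(P[...,1]>-.3); q=P[m]; print(q.min(0),q.max(0))
E
```

```text
(array([ 0.60780573, -0.14078213,  0.3418214 ]), np.float64(0.0010755170680494613))
[-0.16227063  0.00023508 -0.07608381] [ 3.41540837e+01  6.04048343e+00 -8.39318347e+00 -2.24819893e-02
 -7.53937722e+01 -1.34938224e+02]
[ 0.59072298 -0.18918435  0.15005695] [ 0.83022217 -0.12254031  0.36154539]
```

Call:
{"name": "play_rows", "arguments": {"plan": [[[1,0,5,0,0,0],[3,0,10,0,0,0],[6,0,15,0,0,0],[10,0,18,0,0,0],[11.4,0,18,0,0,0]]]}}

```text
time_s: 8.68
tcp_pos: [0.6532, 0.0959, 0.1888]
ee_rot: [[-0.01, 0.189, 0.982], [-0.003, 0.982, -0.189], [-1.0, -0.005, -0.009]]
wrist_force: [-0.6, 1.1, -0.1]
gripper_width: 1.0
```

Call:
{"name": "play_rows", "arguments": {"plan": [[[0,0,0,0,0,0],[0,0,0,0,0,0]]]}}

```text
time_s: 8.93
tcp_pos: [0.6544, 0.0976, 0.1973]
ee_rot: [[0.002, 0.186, 0.983], [0.0, 0.983, -0.186], [-1.0, 0.001, 0.002]]
wrist_force: [-0.4, 0.9, 1.1]
gripper_width: 1.002
```

```bash
python3 - <<'E'
from h import *
s=r.sense(); print({k:np.round(s[k],4).tolist() for k in ['time_s','tcp_pos','ee_rot','joints','wrist_force','gripper_width']})
a=[]
c=r.get_calibration('wrist')
print('knob pixel expected',proj(c,[.655,.0968,.157]),proj(c,s['tcp_pos']))
for n in ['side','wrist']:
    p,D=r.capture(n); cv2.imwrite(f'pics/{n}8.png',p); a.append(p)
cv2.imwrite('pics/c8.png',np.hstack([cv2.resize(a[0][200:320,190:310],(400,400),interpolation=3),cv2.resize(a[1],(400,300),interpolation=3)[np.r_[0:300,0:100]]]))
E
```

```text
{'time_s': 8.925, 'tcp_pos': [0.6544, 0.0976, 0.1973], 'ee_rot': [[0.0025, 0.1862, 0.9825], [0.0005, 0.9825, -0.1862], [-1.0, 0.0009, 0.0023]], 'joints': [22.4751, 26.4887, 3.828, 0.0325, -67.1991, -123.2185], 'wrist_force': [-0.4372, 0.8992, 1.0867], 'gripper_width': 1.0016}
knob pixel expected [317.77870514 268.71005484] [318.79919281 294.54548053]
```

View pics/c8.png

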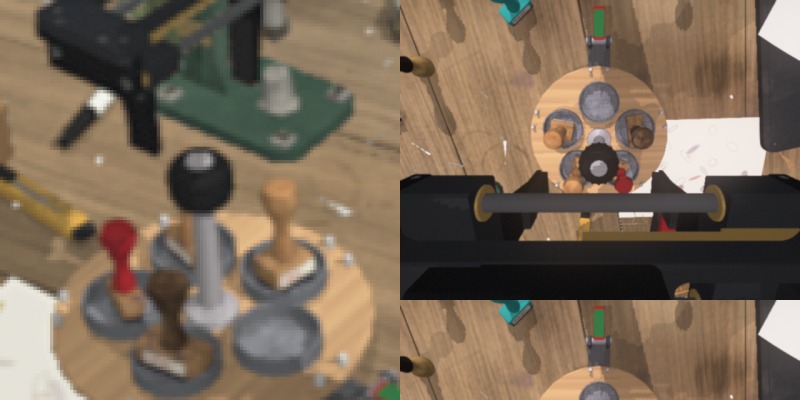

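```bash
python3 - <<'E'
from h import *
p=cv2.imread('pics/wrist8.png'); c=r.get_calibration('wrist'); cs=r.get_calibration('side'); q=cv2.imread('pics/side8.png')
for im,box,cc in ((p,(295,235,345,300),c),(q,(232,235,268,275),cs)):
    x0,y0,x1,y1=box; m=(im[y0:y1,x0:x1].max(2)<50).astype(np.uint8); n,l,st,ce=cv2.connectedComponentsWithStats(m); i=1+st[1:,4].argmax()
    g=(l==i).astype(np.uint8); cn=max(cv2.findContours(g,0,1)[0],key=len); (x,y),rad=cv2.minEnclosingCircle(cn); print(x+x0,y+y0,rad, onplane(cc,(x+x0,y+y0),.148))
cv2.imwrite('pics/z8.png',cv2.resize(p[230:310,270:370],(750,600),interpolation=3))
E
```

```text
330.0 271.5 24.622243881225586 [0.66233611 0.10404894 0.148     ]
249.78804397583008 253.7282600402832 9.557663917541504 [0.65179297 0.10405156 0.148     ]
```

View pics/z8.png

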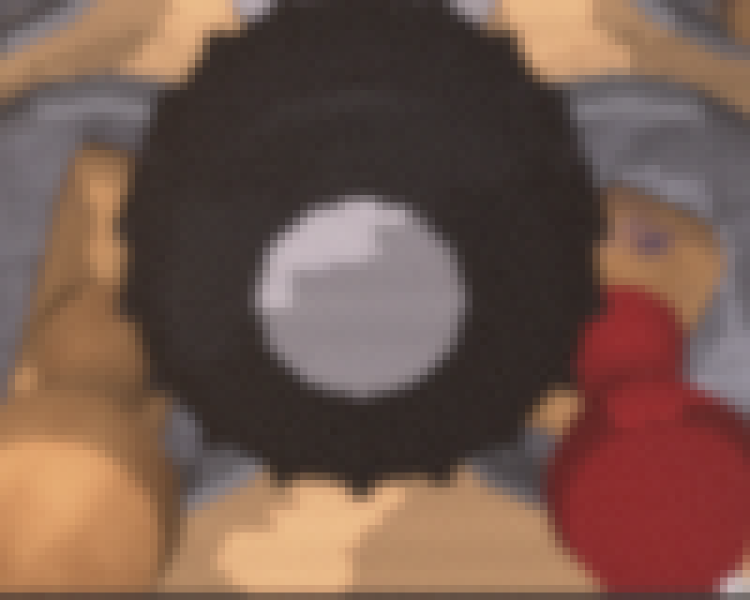

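Call:
{"name": "play_rows", "arguments": {"plan": [[[2,0,0,0,0,0],[4,0,0,0,0,0],[6,0,0,0,0,0],[7.5,0,0,0,0,0],[7.5,0,0,0,0,0]]]}}

```text
time_s: 9.65
tcp_pos: [0.6538, 0.0972, 0.1202]
ee_rot: [[-0.001, 0.187, 0.982], [-0.0, 0.982, -0.187], [-1.0, -0.001, -0.001]]
wrist_force: [-0.2, 0.1, -0.3]
gripper_width: 0.999
```

```bash
python3 - <<'E'
from h import *
s=r.sense(); print({k:np.round(s[k],4).tolist() for k in ['time_s','tcp_pos','ee_rot','joints','wrist_force','gripper_width']})
a=[]
for n in ['side','wrist']:
    p,D=r.capture(n); cv2.imwrite(f'pics/{n}9.png',p); a.append(p)
cv2.imwrite('pics/c9.png',np.hstack([cv2.resize(a[0][200:320,190:310],(400,400),interpolation=3),cv2.resize(a[1][180:300,260:380],(400,400),interpolation=3)]))
E
```

```text
{'time_s': 9.65, 'tcp_pos': [0.6538, 0.0972, 0.1202], 'ee_rot': [[-0.0012, 0.1868, 0.9824], [-0.0004, 0.9824, -0.1868], [-1.0, -0.0006, -0.0011]], 'joints': [22.4468, 30.1229, -1.726, -0.0068, -58.2234, -123.2116], 'wrist_force': [-0.1703, 0.1488, -0.2914], 'gripper_width': 0.9994}
```

View pics/c9.png

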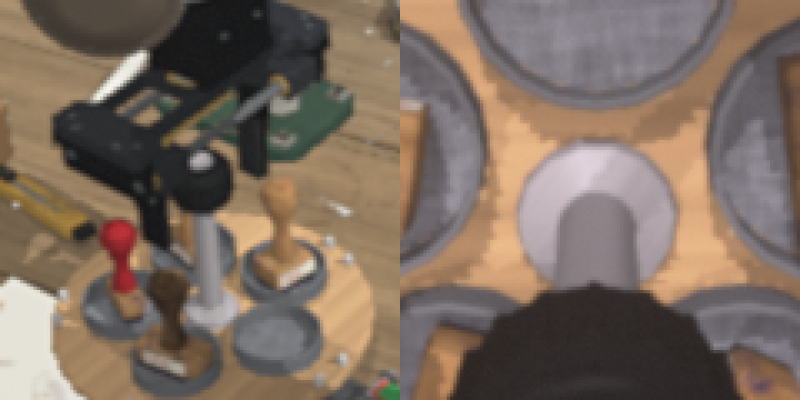

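Call:
{"name": "play_rows", "arguments": {"plan": [[[-0.3,0,0.15,0,0,0],[-0.3,0,0.15,0,0,0],[-0.3,0,0.15,0,0,0],[-0.3,0,0.15,0,0,0],[-0.3,0,0.15,0,0,0]]], "hand": 0.0}}

```text
time_s: 10.38
tcp_pos: [0.6558, 0.0969, 0.1235]
ee_rot: [[-0.0, 0.187, 0.982], [-0.0, 0.982, -0.187], [-1.0, -0.0, -0.0]]
wrist_force: [-0.0, -0.4, -0.8]
gripper_width: 0.519
```

Call:
{"name": "play_rows", "arguments": {"plan": [[[0,0,0,0,0,0],[0,0,0,0,0,0]]]}}

```text
time_s: 10.62
tcp_pos: [0.6557, 0.0965, 0.1235]
ee_rot: [[-0.0, 0.187, 0.982], [-0.001, 0.982, -0.187], [-1.0, -0.001, -0.0]]
wrist_force: [-0.6, -0.7, 0.3]
gripper_width: 0.481
```

Knob gripped (41.8 mm opening, hardly any side force). Now turn counter-clockwise (negative about tool x), starting gently.

Call:
{"name": "play_rows", "arguments": {"plan": [[[0,0,0,-0.2,0,0],[0,0,0,-0.5,0,0],[0,0,0,-0.9,0,0],[0,0,0,-1.3,0,0],[0,0,0,-1.6,0,0]]]}}

```text
time_s: 11.25
tcp_pos: [0.6557, 0.0961, 0.1235]
ee_rot: [[-0.001, -0.093, 0.996], [-0.001, 0.996, 0.093], [-1.0, -0.001, -0.001]]
wrist_force: [-0.1, -4.5, 0.6]
gripper_width: 0.483
```

```bash
python3 - <<'E'
from h import *
s=r.sense(); print({k:np.round(s[k],4).tolist() for k in ['time_s','tcp_pos','joints','wrist_force','moment','gripper_width']})
a=[]
for n in ['side','wrist']:
    p,D=r.capture(n); cv2.imwrite(f'pics/{n}10.png',p); a.append(p)
cv2.imwrite('pics/c10.png',np.hstack([cv2.resize(a[0][200:320,190:310],(400,400),interpolation=3),cv2.resize(a[1],(400,300),interpolation=3)[np.r_[0:300,0:100]]]))
E
```

```text
{'time_s': 11.25, 'tcp_pos': [0.6557, 0.0961, 0.1235], 'joints': [22.3097, 30.0866, -1.2817, 0.0488, -58.6952, -106.9739], 'wrist_force': [-0.0841, -4.4575, 0.6195], 'moment': [-1.0622, -0.0267, -0.0504], 'gripper_width': 0.4827}
```

View pics/c10.png

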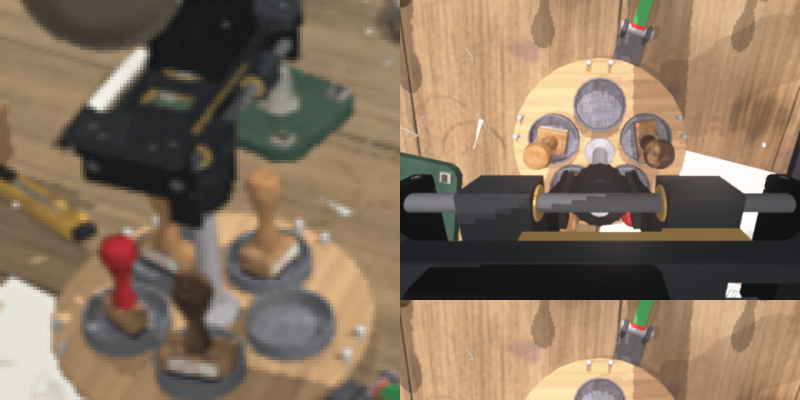

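The tray follows the gripper. Continuing.

Call:
{"name": "play_rows", "arguments": {"plan": [[[0,0,0,-0.5,0,0],[0,0,0,-1.1,0,0],[0,0,0,-1.7,0,0],[0,0,0,-2.3,0,0],[0,0,0,-2.9,0,0]]]}}

```text
time_s: 11.98
tcp_pos: [0.6559, 0.0952, 0.1235]
ee_rot: [[-0.001, -0.564, 0.826], [-0.002, 0.826, 0.564], [-1.0, -0.002, -0.002]]
wrist_force: [1.7, -6.4, -1.0]
gripper_width: 0.483
```

Call:
{"name": "play_rows", "arguments": {"plan": [[[0,0,0,-0.6,0,0],[0,0,0,-1.2,0,0],[0,0,0,-1.8,0,0],[0,0,0,-2.4,0,0],[0,0,0,-3.0,0,0]]]}}

```text
time_s: 12.6
tcp_pos: [0.6567, 0.0946, 0.1235]
ee_rot: [[0.001, -0.901, 0.433], [-0.003, 0.433, 0.901], [-1.0, -0.002, -0.002]]
wrist_force: [3.3, -8.9, -1.7]
gripper_width: 0.484
```

Call:
{"name": "play_rows", "arguments": {"plan": [[[0,0,0,-0.6,0,0],[0,0,0,-1.2,0,0],[0,0,0,-1.8,0,0],[0,0,0,-2.4,0,0],[0,0,0,-3.0,0,0]]]}}

```text
time_s: 13.22
tcp_pos: [0.6576, 0.0944, 0.1235]
ee_rot: [[0.003, -0.997, -0.076], [-0.003, -0.076, 0.997], [-1.0, -0.003, -0.003]]
wrist_force: [6.6, -8.8, -3.2]
gripper_width: 0.485
```

```bash
python3 - <<'E'
from h import *
s=r.sense(); print({k:np.round(s[k],4).tolist() for k in ['time_s','tcp_pos','joints','wrist_force','moment','gripper_width']})
a=[]
for n in ['side','wrist','top']:
    p,D=r.capture(n); cv2.imwrite(f'pics/{n}11.png',p); a.append(p)
cv2.imwrite('pics/c11.png',np.hstack([cv2.resize(a[0][200:320,190:310],(400,400),interpolation=3),cv2.resize(a[2][150:260,225:335],(400,400),interpolation=3)]))
E
```

```text
{'time_s': 13.225, 'tcp_pos': [0.6576, 0.0944, 0.1235], 'joints': [22.188, 30.147, -1.2439, 0.2413, -58.5239, -17.9695], 'wrist_force': [6.6347, -8.8391, -3.2025], 'moment': [-2.7775, -1.5977, -0.0636], 'gripper_width': 0.4853}
```

View pics/c11.png

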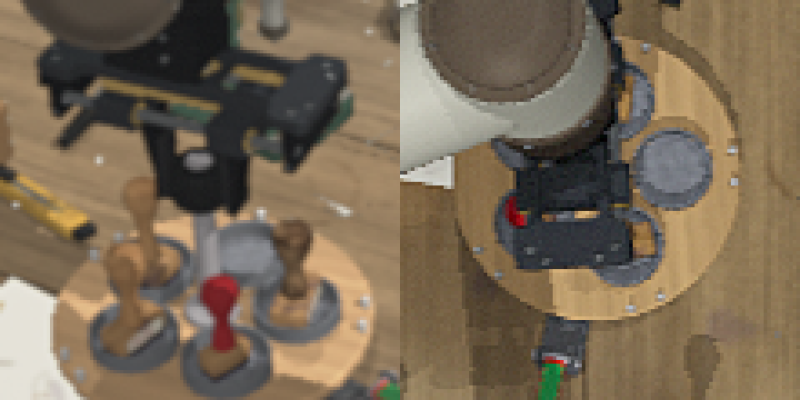

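View pics/wrist11.png

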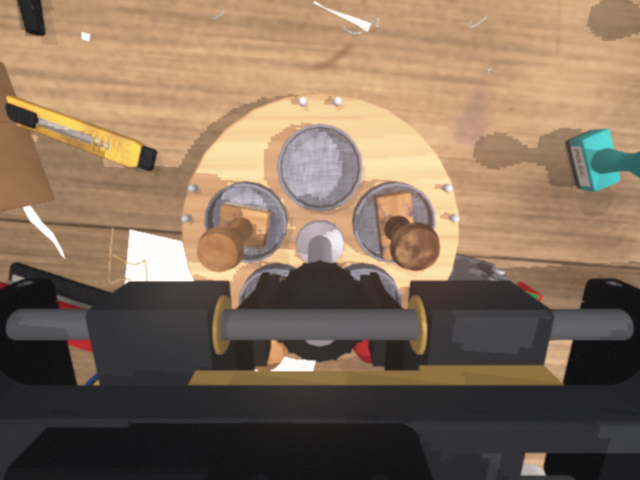

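Call:
{"name": "play_rows", "arguments": {"plan": [[[0,-0.1,-0.1,-0.6,0,0],[0,-0.2,-0.2,-1.2,0,0],[0,-0.2,-0.2,-1.8,0,0],[0,-0.2,-0.2,-2.4,0,0],[0,-0.2,-0.2,-3.0,0,0]]]}}

```text
time_s: 14.0
tcp_pos: [0.6585, 0.0947, 0.1235]
ee_rot: [[0.001, -0.825, -0.565], [-0.0, -0.565, 0.825], [-1.0, -0.001, -0.001]]
wrist_force: [0.9, -3.6, -1.4]
gripper_width: 0.481
```

Call:
{"name": "play_rows", "arguments": {"plan": [[[0,0,0,-0.4,0,0],[0,0,0,-0.7,0,0],[0,0,0,-0.9,0,0],[0,0,0,-0.9,0,0]]]}}

```text
time_s: 14.5
tcp_pos: [0.6587, 0.0949, 0.1235]
ee_rot: [[0.002, -0.729, -0.685], [-0.0, -0.685, 0.729], [-1.0, -0.001, -0.001]]
wrist_force: [4.0, -3.1, -3.3]
gripper_width: 0.484
```

```bash
python3 - <<'E'
from h import *
s=r.sense(); print({k:np.round(s[k],4).tolist() for k in ['time_s','tcp_pos','joints','ee_rot','wrist_force','moment','gripper_width']})
a=[]
for n in ['side','wrist','top']:
    p,D=r.capture(n); cv2.imwrite(f'pics/{n}12.png',p); a.append(p)
cv2.imwrite('pics/c12.png',np.hstack([cv2.resize(a[0][240:340,220:320],(400,400),interpolation=3),cv2.resize(a[2][150:260,225:335],(400,400),interpolation=3)]))
E
```

```text
{'time_s': 14.5, 'tcp_pos': [0.6587, 0.0949, 0.1235], 'joints': [22.1073, 30.2767, -0.9383, 0.0465, -58.7082, 21.0735], 'ee_rot': [[0.0015, -0.7289, -0.6846], [-0.0001, -0.6846, 0.7289], [-1.0, -0.001, -0.0011]], 'wrist_force': [4.011, -3.081, -3.3281], 'moment': [-1.2264, -0.9183, 0.0424], 'gripper_width': 0.4836}
```

View pics/c12.png

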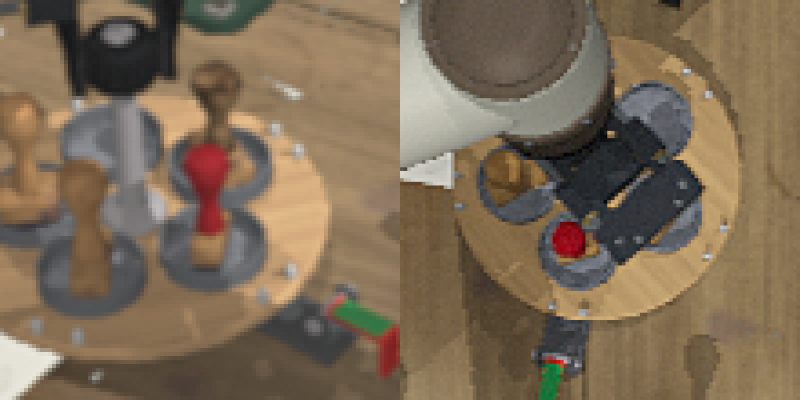

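View pics/wrist12.png

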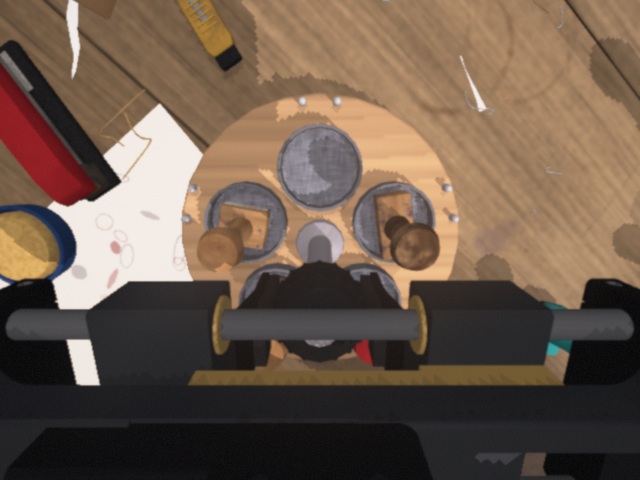

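```bash
python3 - <<'E'
from h import *
cs=r.get_calibration('side'); ct=r.get_calibration('top')
ps=cv2.imread('pics/side12.png'); pt=cv2.imread('pics/top12.png')
cv2.imwrite('pics/z12.png',np.hstack([cv2.resize(ps[270:330,250:310],(600,600),interpolation=3)]))
def red(p,box):
    h=cv2.cvtColor(p,cv2.COLOR_BGR2HSV); m=(((h[...,0]<8)|(h[...,0]>172))&(h[...,1]>150)&(h[...,2]>60)).astype(np.uint8)
    k=np.zeros_like(m); x0,y0,x1,y1=box; k[y0:y1,x0:x1]=1; m*=k
    n,l,st,ce=cv2.connectedComponentsWithStats(m)
    i=1+st[1:,4].argmax(); print(st[i],ce[i].round(1)); return ce[i],st[i]
b,_=red(pt,(260,195,300,230)); _,s=red(ps,(255,265,290,305))
ball=(s[0]+s[2]/2, s[1]+s[2]/2); print('ball side',ball)
A=np.array([.6555,.0965]);H=np.array([.5128,.1244]); u=(H-A)/np.linalg.norm(H-A); print('yaw',np.degrees(np.arctan2(-u[1],-u[0])), np.linalg.norm(H-A)); y=np.array([u[1],-u[0]])
def base(p): d=p[:2]-A; return (-(d@u)).round(4),(d@y).round(4)
P,e=tri(ray(ct,b),ray(cs,ball)); print('tri',P,e,base(P))
for z in (.085,.09,.095): print(z,'side',base(onplane(cs,ball,z)),'top',base(onplane(ct,b,z)))
E
```

```text
[267 211   9  10  77] [271.1 215.6]
[267 276  10  23 150] [271.7 285.4]
ball side (np.float64(272.0), np.float64(281.0))
yaw -11.0626363370898 0.14540185693449717
tri [0.59793262 0.10524893 0.08991741] 0.0006162624141731019 (np.float64(-0.0582), np.float64(-0.0025))
0.085 side (np.float64(-0.0539), np.float64(-0.0066)) top (np.float64(-0.0579), np.float64(-0.0019))
0.09 side (np.float64(-0.058), np.float64(-0.0023)) top (np.float64(-0.0584), np.float64(-0.0027))
0.095 side (np.float64(-0.062), np.float64(0.0021)) top (np.float64(-0.059), np.float64(-0.0034))
```

View pics/z12.png

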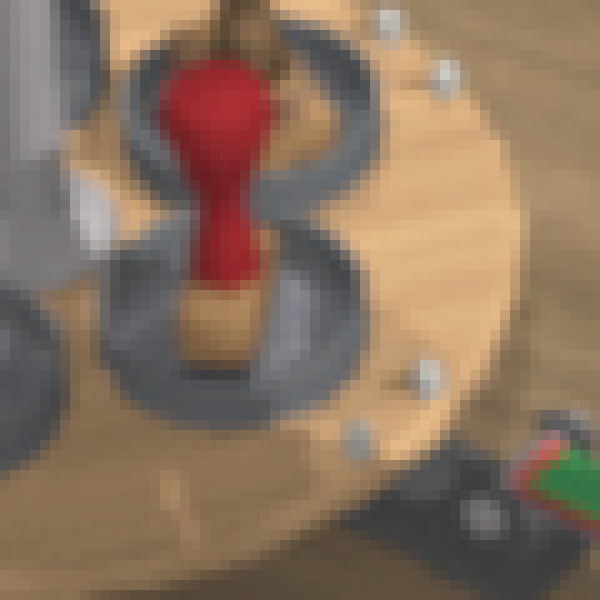

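```bash
python3 - <<'E'
from h import *
cs=r.get_calibration('side'); ct=r.get_calibration('top')
A=np.array([.6555,.0965]);H=np.array([.5128,.1244]); u=(H-A)/np.linalg.norm(H-A); y=np.array([u[1],-u[0]])
def base(p): d=p[:2]-A; return (-(d@u)).round(4),(d@y).round(4)
f=lambda x,v:(250+x/10,270+v/10)
print('stem foot',[base(onplane(cs,f(226,278),z)) for z in (.046,.05)])
print('pins',base(onplane(cs,f(393,408),.033)),'was',base(onplane(cs,(200+536/6,240+424/6),.033)))
print('rim',base(onplane(cs,f(236,322),.038)),'was',base(onplane(cs,(200+440/6,240+366/6),.038)))
print('ball92',base(onplane(cs,(272,281),.092)))
E
```

```text
stem foot [(np.float64(-0.0617), np.float64(0.0034)), (np.float64(-0.0648), np.float64(0.0067))]
pins (np.float64(-0.11), np.float64(0.0036)) was (np.float64(-0.1098), np.float64(0.0032))
rim (np.float64(-0.0671), np.float64(0.0068)) was (np.float64(-0.064), np.float64(0.0041))
ball92 (np.float64(-0.0596), np.float64(-0.0005))
```

Call:
{"name": "play_rows", "arguments": {"plan": [[[0,0,0,0,0,0],[0,0,0,0,0,0],[0,0,0,0,0,0],[0,0,0,0,0,0],[0,0,0,0,0,0]]]}}

```text
time_s: 15.28
tcp_pos: [0.6588, 0.0949, 0.1235]
ee_rot: [[0.002, -0.729, -0.685], [-0.0, -0.685, 0.729], [-1.0, -0.001, -0.001]]
wrist_force: [3.8, -4.0, -2.5]
gripper_width: 0.486
```

Call:
{"name": "play_rows", "arguments": {"plan": [[[0,0,0,0,0,0],[0,0,0,0,0,0],[0,0,0,0,0,0]]]}}

```text
time_s: 15.65
tcp_pos: [0.6587, 0.0949, 0.1235]
ee_rot: [[0.002, -0.729, -0.684], [-0.0, -0.684, 0.729], [-1.0, -0.001, -0.001]]
wrist_force: [4.4, -4.2, -2.2]
gripper_width: 0.48
```

```bash
python3 - <<'E'
from h import *
s=r.sense(); print({k:np.round(s[k],4).tolist() for k in ['time_s','tcp_pos','joint_velocities','wrist_force','gripper_width']})
p,D=r.capture('side'); cv2.imwrite('pics/s13.png',p)
d=cv2.absdiff(p,cv2.imread('pics/side12.png')); print('moved px',int((d.max(2)>40).sum()))
E
```

```text
{'time_s': 15.65, 'tcp_pos': [0.6587, 0.0949, 0.1235], 'joint_velocities': [0.0077, -0.0184, -0.0343, -0.0393, 0.1346, -0.0031], 'wrist_force': [4.3503, -4.2279, -2.192], 'gripper_width': 0.4804}
moved px 0
```

View pics/s13.png

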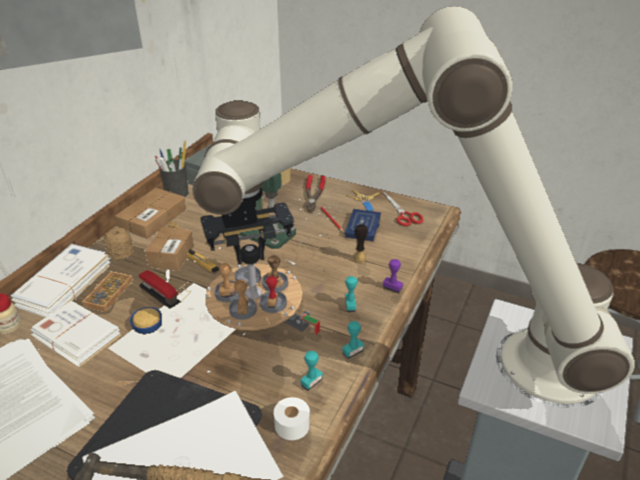

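The side view shows the red stamp at the front (272,285), in line with the green flap (312,325). The knob is gripped, nothing moved between the last two pictures, and the bystanders are where they were.

```bash
python3 -c "
from station import r
print(r.finish_job())"
```

```text
the job is handed in; nothing more can be done
None
```

The job is handed in at 15.7 s of the 64 s allowed, with the gripper still holding the knob. The hand-in call gives no verdict, so what follows is from my own last checks.

- **Flap:** I gripped it by its tab, led it over the hinge and let it fall open. Pictures show it lying to the front, green face up with the tab down.
- **Turn:** I gripped the knob and turned the carousel 144° counter-clockwise. The wrist view did not change relative to the tray, so the knob did not slip in the gripper.
- **Red stamp:** it stands in the front well. My side-camera readings put it between about 2.5 mm to one side and 3.5 mm to the other of the hinge line (limit 10 mm).
- **At rest:** the last two side pictures showed no movement. The fingers were stopped about 42 mm apart on the 43 mm knob, with about 6–7 N on the wrist. All four stamps looked upright and the bystanders untouched.

**Where checks disagreed:**
- The top camera read about 5–7 mm off the side and wrist cameras in y, so I used the side and wrist for positions.
- The side force reached about 11 N partway through the turn, as the grip was slightly off-centre. A 2–3 mm shift of the arm brought it down.

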